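# Find the rocking tray cover and hold it down

### The job

One of the four identical teal covers on the organ tray has come off its sticky foam pad. Press lightly on the ends of the covers with the closed fingertips until you find the one that rocks, tipping it fully down at one end, then press it in the middle until it lies level and flush on the tray and finish while still holding it down, so that the pad can bond. Do not pull the cover up, and leave the anatomy models and the jar where they are.

Things in the scene. Friction and masses are not known exactly. Their poses are not given: they have to be found in the camera images.
- tray: Fixed steel organ tray, 273 x 270 mm, deck 30 mm above the shelf. Origin on the shelf under the middle of the four covers; x away from the robot, y left, z up. Covers stand at x -43 and +43 mm, y -62.5 and +62.5 mm (gaps of 30 and 35 mm between them). Open ledge with two models beyond x = 92 mm; chrome post and cam lock lever, up to 50 mm high, at x = 190 mm.
- place_1 (a point): Cover place near the robot, +y side: centre of the top face of a stuck-down cover there, 38 mm above the shelf, axes as the tray's. Each place carries one of four identical teal covers, 56 mm (x) by 90 mm (y) by 8 mm, a white stripe along x across the middle. Three are stuck down and rigid; which place has the rocking one is not told and changes.
- place_2 (a point): Cover place near the robot, -y side: centre of the top face of a stuck-down cover there, 38 mm above the shelf, axes as the tray's. Each place carries one of four identical teal covers, 56 mm (x) by 90 mm (y) by 8 mm, a white stripe along x across the middle. Three are stuck down and rigid; which place has the rocking one is not told and changes.
- place_3 (a point): Cover place far from the robot, +y side: centre of the top face of a stuck-down cover there, 38 mm above the shelf, axes as the tray's. Each place carries one of four identical teal covers, 56 mm (x) by 90 mm (y) by 8 mm, a white stripe along x across the middle. Three are stuck down and rigid; which place has the rocking one is not told and changes.
- place_4 (a point): Cover place far from the robot, -y side: centre of the top face of a stuck-down cover there, 38 mm above the shelf, axes as the tray's. Each place carries one of four identical teal covers, 56 mm (x) by 90 mm (y) by 8 mm, a white stripe along x across the middle. Three are stuck down and rigid; which place has the rocking one is not told and changes.
- rock (a joint): Tilt of the one rocking cover (rad) about its own x axis at mid length; positive raises its +y end. At rest anywhere from -0.035 to 0.035; 0 is level. It moves almost freely: 1 N near an end (about 31 mm from the middle along y) tips that end down onto the deck, tilt about 0.09, and it stays tipped when let go.
- loose_cover (a joint): Height (m) of the rocking cover's middle above its seated place: about 0.004 left alone, 0 when flush. A foam pad springs it up again when let go. Holding it flush takes about 8 N pressed at its middle (15 N at 20 mm off the middle); light pressing near an end tips it instead.
- tongue: Loose pink tongue model, 70 x 40 x 18 mm, lying on the tray's open ledge beyond the far covers, origin under it. A bystander.
- kneecap: Loose ivory kneecap, 44 mm across, 20 mm high, on the same ledge, origin under its centre. A bystander.
- pelvis: Loose red and blue pelvis half on a black 90 x 110 mm base, about 170 mm high, on the shelf to the left of the tray; origin under the base. A bystander.
- larynx: Loose frosted larynx on a 76 mm black foot, about 115 mm high, on the shelf to the right of the tray; origin under it. A bystander.
- jar: Loose amber jar, 64 mm across, 85 mm high, on the shelf to the right; origin under it. A bystander.
- vertebra: Loose ivory vertebra, about 75 x 66 x 22 mm, on the shelf to the left; origin under its round body. A bystander.

How it is judged (in metres and radians):
On the way:
1. the rocking cover is tipped down at one end by a press (tilt over 0.06 rad) ((value of joint rock above 0.06 rad or value of joint rock below -0.06 rad)), for 0.05 s.
At the end, for the whole second after the job is handed in: The rocking cover is held flush: its middle within 1.5 mm of its seated height and its tilt within 0.025 rad of level (its foam pad lifts it again if it is let go), with every model and the jar within 20 mm of where it began (value of joint loose_cover below 0.0015 m and value of joint rock between -0.025 and 0.025 rad and distance of each of tongue, kneecap, pelvis, larynx, jar, vertebra from where it was at the start of the episode below 0.02 m); the arm keeps its last pose, push and grip.
It fails at once if the cover is pulled up off its pad (value of joint loose_cover above 0.008 m).
It fails at once if a model or the jar is pushed or carried away, or lifted (distance of any of tongue, kneecap, pelvis, larynx, jar, vertebra from where it was at the start of the episode above 0.02 m).
It also fails if it takes over 58 s, if anything falls off the work surface, if the arm or the gripper's body presses on something with over 40 N, if the wrist force passes 120 N, or if a joint passes its speed limit or range.

### The arm

A 6-joint arm with a two-finger parallel gripper is mounted at the origin on the work surface. World frame = base frame: x ahead of the robot, y to its left, z up, the work surface at z = 0. Lengths are in m, angles in degrees, forces in N, time in s.
With the tool pointing down it reaches from about 0.4 to 0.925 m from the base axis. Payload 12.5 kg.
Tool frame: the origin (TCP) lies midway between the tips of the shut fingers; the grasp point (between the pads) lies 19 mm behind it (r.pinch_z is the distance from the TCP to the grasp point, in m); x points along the fingers, y is the direction in which the jaws open and shut, and the axes are right-handed (so a half turn about x gives the same grasp; the last joint's range is limited). The gripper opens to 95 mm and grips with 3 to 60 N. Pads are 20 mm wide; open, the fingers measure 119 mm over their backs; the gripper's body (75 mm by 180 mm) begins 59 mm behind the grasp point.
Start: joints at [60.871, 28.126, 89.318, -0, 62.55, -6.05], TCP at [0.245, 0.575, 0.193] pointing down, gripper open.
Joint ranges: [-177.58, 177.58], [-47.91, 125.51], [2.72, 160], [-65.01, 245.01], [3.68, 167.84], [-153.87, 153.87]. Speed limits (degrees/s): [127.2, 127.2, 159.86, 180, 180, 180].

### API

Orientations are given as a 3x3 rotation matrix whose columns are the frame's x, y, z axes.
In Python, from cell import r gives the robot as it stands.
- The arm moves only by the tool servo_tool, never from a script. Its argument "deltas" is one flat list of numbers, 7 for each row, row after row: the shift along the tool's x, y, z in cm, then the turn, a rotation vector about the tool's x, y, z in degrees, then the opening, from -1 (shut) to 1 (fully open), so that 0 is half open. A call has 1 to 8 rows; each row shifts and turns the commanded pose from where the row before left it, along the tool's axes as they then stand; what a row does not reach is not made up. A row lasts 1/8 s, in which the tool goes at most 62.5 mm and 10.7 degrees, less where a joint would pass 70% of its speed; a pose out of reach is approached as far as the arm can. A call with a gripper value outside its range is refused whole. The fingers move at their own pace and stop on an object; the grip force is fixed at half the most. Time passes only in rows, so rows that do not move let the fingers close. It gives the time, the measured TCP pose, the force and the opening at its end, in the units of the state.
- r.read_state(): the state, without advancing time (a new reading comes with each control period).
- r.snapshot(name): name is "scene" or "top" or "wrist"; returns the picture (384x512x3 uint8, red, green, blue); there is no depth.
- r.camera_params(name): a dict with "intrinsics" (3x3 intrinsics, pixels), "xyz" and "orientation" of the camera in the world; the wrist camera has in their place "tool_from_camera" (4x4, takes a point from camera to tool coordinates, whose origin is the TCP and whose axes are the tool frame's). Camera axes: x right, y up, looking along -z (the intrinsics and any distortion apply to the point x, -y, -z); pixel columns grow to the right and rows downward; lengths in m; the calibration is good to about 2 mm. A picture is of the moment at which its call begins: read the wrist's pose just before it. camera_params takes no time and is no camera call.
- r.hand_in(): hands the job in, once; it reports no verdict.
The state is a dict: "clock": time; "qpos": joint angles; "joint_velocities": joint speeds; "effort": joint torques, N m; "tool_pos": TCP position; "ee_rot": TCP orientation; "contact_force": force on the tool from outside, world axes, zero at the start; "moment": the same for the moment, N m; "grip_width": opening from 0.0 (shut) to 1.0 (fully open).
Only numpy, scipy, OpenCV 4.12 (cv2) and the standard library are available. Lean on these libraries where they do the work, as an engineer would, in place of code of your own. Each camera call takes 0.05 s, during which the arm holds its last target.

## Working session

There is one attempt and no reset: what is moved stays moved. The work goes in short steps, Python scripts to look and compute and a tool call to move; the robot and the scene stay as the last step left them, time stands still between calls to the robot, and variables do not carry over. Pictures are saved under pics/ and viewed, and the job is handed in when it is done.

Besides the shell and the picture viewer there is one more tool, called by a JSON object that holds its "api" and its "payload". servo_tool: Moves the arm, as the interface text tells. Its arguments: {"type":"object","properties":{"deltas":{"type":"array"}},"required":["deltas"]}

```bash
mkdir -p pics; ls; python3 - <<'E'
from cell import r
import cv2, numpy as np
s=r.read_state(); print({k:np.round(v,3).tolist() for k,v in s.items()})
for n in ["scene","top"]:
    im=r.snapshot(n); cv2.imwrite(f"pics/{n}0.png",im[:,:,::-1]); p=r.camera_params(n); print(n,p)
print(r.camera_params("wrist"))
E
```

```text
pics
{'clock': 0.0, 'qpos': [60.871, 28.164, 89.352, -0.003, 62.551, -6.05], 'joint_velocities': [-0.074, 0.054, -0.014, -0.07, 0.043, 0.002], 'effort': [-0.001, -61.263, -25.819, 0.069, 0.048, -0.0], 'tool_pos': [0.245, 0.575, 0.192], 'ee_rot': [[-0.001, 0.392, 0.92], [-0.001, 0.92, -0.392], [-1.0, -0.001, -0.0]], 'contact_force': [0.49, 0.739, 0.064], 'moment': [-0.028, 0.0, 0.01], 'grip_width': 0.997}
scene {'intrinsics': array([[467.59208007,   0.        , 254.85096117],
       [  0.        , 467.59208007, 200.17101745],
       [  0.        ,   0.        ,   1.        ]]), 'xyz': array([ 1.20959388, -1.01279434,  0.89206322]), 'orientation': array([[ 0.8558638 , -0.28249893,  0.43323378],
       [ 0.51685655,  0.49774531, -0.69649761],
       [-0.01888025,  0.82002681,  0.57201361]])}
top {'intrinsics': array([[396.98711391,   0.        , 249.75220806],
       [  0.        , 396.98711391, 198.90283294],
       [  0.        ,   0.        ,   1.        ]]), 'xyz': array([0.51961402, 0.01422979, 1.21842648]), 'orientation': array([[-0.00909852,  0.99807023, -0.061425  ],
       [-0.99956338, -0.00735085,  0.02861827],
       [ 0.02811152,  0.06165857,  0.99770134]])}
{'intrinsics': array([[344.44610929,   0.        , 257.85172456],
       [  0.        , 344.44610929, 192.59419404],
       [  0.        ,   0.        ,   1.        ]]), 'tool_from_camera': array([[-1.55441323e-03,  2.43293232e-01, -9.69951538e-01,
        -1.90925536e-01],
       [ 9.99998603e-01,  9.74569541e-04, -1.35811413e-03,
         4.19867371e-04],
       [ 6.14865250e-04, -9.69952294e-01, -2.43294407e-01,
        -6.73317686e-02],
       [ 0.00000000e+00,  0.00000000e+00,  0.00000000e+00,
         1.00000000e+00]])}
```

View pics/scene0.png

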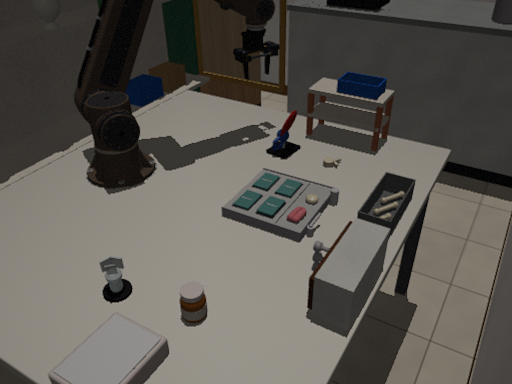

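View pics/top0.png

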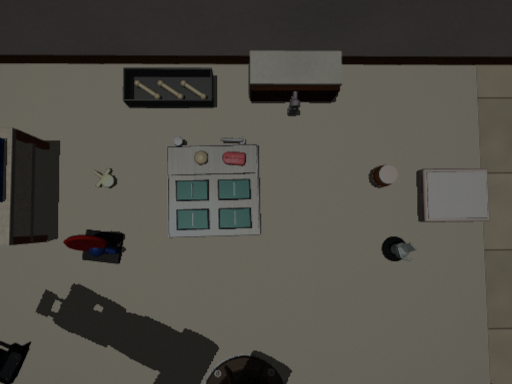

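The top view shows the tray around pixel (213,190) with the four teal covers. The pelvis is at (95,245), the vertebra at (105,180), and the larynx and jar are on the right.

```bash
cat > h.py <<'E'
from cell import r
import cv2, numpy as np
def ray(n,uv,z):
    p=r.camera_params(n);K=p["intrinsics"];R=p["orientation"];o=p["xyz"]
    d=R@np.array([(uv[0]-K[0,2])/K[0,0],-(uv[1]-K[1,2])/K[1,1],-1]);return o+d*(z-o[2])/d[2]
def proj(n,P):
    p=r.camera_params(n);K=p["intrinsics"];c=p["orientation"].T@(np.array(P)-p["xyz"])
    return K[0,0]*c[0]/-c[2]+K[0,2],K[1,1]*-c[1]/-c[2]+K[1,2]
E
python3 - <<'E'
from h import *
for n in ["scene","top"]:
    im=cv2.imread(f"pics/{n}0.png"); b,g,rr=[im[:,:,i].astype(int) for i in range(3)]
    m=((g-rr>20)&(b-rr>12)).astype(np.uint8); m=cv2.morphologyEx(m,cv2.MORPH_CLOSE,np.ones((3,3)))
    N,l,st,c=cv2.connectedComponentsWithStats(m)
    C=[]
    for i in range(1,N):
        if st[i,4]>100 : 
            P=ray(n,c[i],.038); print(n,st[i],c[i].round(1),P.round(4))
            if .3<P[0]<.9 and abs(P[1])<.3: C.append(P)
    print(np.mean(C,0), len(C))
E
```

```text
scene [338  74  49  13 123] [362.4  81.7] [0.496  1.1686 0.038 ]
scene [254 173  25  16 228] [265.8 180.5] [0.5348 0.1454 0.038 ]
scene [276 179  26  17 243] [288.4 187.1] [0.6204 0.1473 0.038 ]
scene [234 190  27  19 267] [247.  198.9] [0.5373 0.0207 0.038 ]
scene [257 196  28  19 291] [270.5 205.3] [0.62   0.0273 0.038 ]
[0.57812732 0.08517592 0.038     ] 4
top [177 181  30  19 541] [191.4 189.7] [0.6209 0.1535 0.038 ]
top [219 180  30  18 539] [233.5 188.5] [0.6237 0.0285 0.038 ]
top [220 208  30  19 535] [234.4 217.5] [0.5372 0.0264 0.038 ]
top [178 210  30  19 535] [192.1 218.8] [0.5346 0.1514 0.038 ]
[0.57908275 0.08995858 0.038     ] 4
```

{"api": "servo_tool", "payload": {"deltas": [-6, 0, 0, 0, 0, 0, -1, 0, -2.7, 4.6, 0, 0, 0, -1, 0, -2.7, 4.6, 0, 0, 0, -1, 0, -2.7, 4.6, 0, 0, 0, -1, 0, -2.7, 4.6, 0, 0, 0, -1, 0, -2.7, 4.6, 0, 0, 0, -1, 0, -2.7, 4.6, 0, 0, 0, -1, 0, -2.7, 4.6, 0, 0, 0, -1]}}

```text
clock: 1.1
tool_pos: [0.4678, 0.2733, 0.2526]
ee_rot: [[-0.0, 0.392, 0.92], [-0.0, 0.92, -0.392], [-1.0, -0.0, -0.0]]
contact_force: [0.4, -0.6, -1.2]
grip_width: 0.22
```

{"api": "servo_tool", "payload": {"deltas": [0, -2.7, 4.6, 0, 0, 0, -1, 0, -2.7, 4.6, 0, 0, 0, -1, 0, -2.7, 4.6, 0, 0, 0, -1, 0, -2.7, 4.6, 0, 0, 0, -1, 0, -2.7, 4.6, 0, 0, 0, -1, 0, 0, 0, -8.1, 0, 0, -1, 0, 0, 0, -8.1, 0, 0, -1, 0, 0, 0, -8.1, 0, 0, -1]}}

```text
clock: 2.1
tool_pos: [0.6257, 0.0603, 0.2523]
ee_rot: [[-0.001, -0.026, 1.0], [0.0, 1.0, 0.026], [-1.0, 0.0, -0.001]]
contact_force: [-0.5, 0.1, -1.1]
grip_width: 0.003
```

```bash
python3 - <<'E'
from h import *
s=r.read_state(); print({k:np.round(v,4).tolist() for k,v in s.items()})
for n in ["wrist"]:
    im=r.snapshot(n); cv2.imwrite(f"pics/{n}1.png",im[:,:,::-1])
E
```

```text
{'clock': 2.1, 'qpos': [-0.5149, 25.5822, 84.2459, 0.0069, 70.2222, -91.9812], 'joint_velocities': [0.1793, -0.1204, 0.0643, 0.0289, 0.011, -64.4144], 'effort': [-0.2968, -60.0484, -27.8506, -0.0422, 0.0801, 1.869], 'tool_pos': [0.6257, 0.0603, 0.2523], 'ee_rot': [[-0.0009, -0.0255, 0.9997], [0.0001, 0.9997, 0.0255], [-1.0, 0.0001, -0.0009]], 'contact_force': [-0.4778, 0.0645, -1.0756], 'moment': [0.0811, 0.0272, 0.0075], 'grip_width': 0.0034}
```

View pics/wrist1.png

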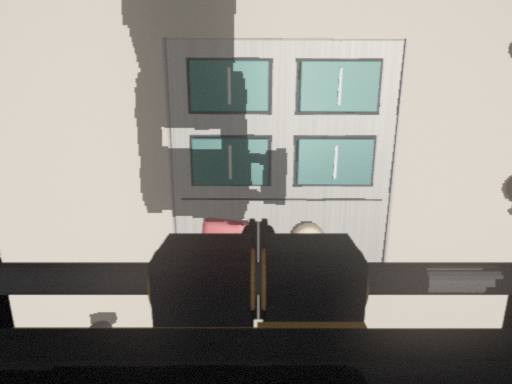

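The wrist view looks down on the tray: place 2 is at (229,86), place 1 at (340,87), place 4 at (230,161) and place 3 at (335,161). The shut fingertips are at (258,225). I'll use this view to refine the tray position.

```bash
python3 - <<'E'
from h import *
s=r.read_state()
p=r.camera_params("wrist");K=p["intrinsics"];T=p["tool_from_camera"]
im=cv2.imread("pics/wrist1.png"); b,g,rr=[im[:,:,i].astype(int) for i in range(3)]
m=((g-rr>15)&(b-rr>10)).astype(np.uint8); m=cv2.morphologyEx(m,cv2.MORPH_CLOSE,np.ones((7,7)))
N,l,st,c=cv2.connectedComponentsWithStats(m)
R=np.array(s["ee_rot"])
def w(uv,z=.038):
    o=R@T[:3,3]+s["tool_pos"]; d=R@T[:3,:3]@np.array([(uv[0]-K[0,2])/K[0,0],-(uv[1]-K[1,2])/K[1,1],-1]); return o+d*(z-o[2])/d[2]
for i in range(1,N):
    if st[i,4]<500: continue
    cn=max(cv2.findContours((l==i).astype(np.uint8),0,2)[0],key=cv2.contourArea)
    q=cv2.approxPolyDP(cv2.convexHull(cn),6,True)[:,0]
    W=np.array([w(x) for x in q]); print(c[i].round(1),w(c[i]).round(4),q.tolist(),W[:,:2].round(4).tolist())
E
```

```text
[229.6  85.2] [0.5368 0.0264 0.038 ] [[268, 61], [266, 111], [191, 107], [190, 61]] [[0.5097, 0.0686], [0.5636, 0.0684], [0.5619, -0.0174], [0.5125, -0.0177]]
[339.3  85.9] [0.5335 0.1498 0.038 ] [[381, 63], [376, 111], [299, 110], [302, 61]] [[0.5078, 0.1939], [0.5596, 0.1943], [0.5613, 0.1061], [0.5085, 0.1062]]
[229.9 160.4] [0.6219 0.0277 0.038 ] [[268, 140], [265, 183], [196, 182], [192, 138]] [[0.5965, 0.0719], [0.648, 0.0703], [0.6494, -0.0127], [0.597, -0.0167]]
[334.7 161.1] [0.6188 0.1519 0.038 ] [[374, 140], [370, 184], [297, 183], [300, 138]] [[0.5926, 0.1958], [0.6453, 0.197], [0.6468, 0.1089], [0.593, 0.1092]]
```

{"api": "servo_tool", "payload": {"deltas": [4.5, 0, 0, 0, 0, 0, -1, 4.5, 0, 0, 0, 0, 0, -1, 4.5, 0, 0, 0, 0, 0, -1, 4.5, 0, -0.2, 0, 0, 0, -1, 2.0, 0, 0, 0, 0, 0, -1, 0, 0, 0, 0, 0, 0, -1]}}

```text
clock: 2.9
tool_pos: [0.6229, 0.0606, 0.0512]
ee_rot: [[-0.003, -0.02, 1.0], [0.0, 1.0, 0.02], [-1.0, 0.0, -0.003]]
contact_force: [0.1, 0.4, -0.1]
grip_width: 0.005
```

{"api": "servo_tool", "payload": {"deltas": [0.3, 0, 0, 0, 0, 0, -1, 0.3, 0, 0, 0, 0, 0, -1, 0.3, 0, 0, 0, 0, 0, -1]}}

```text
clock: 3.28
tool_pos: [0.6241, 0.0605, 0.0442]
ee_rot: [[0.001, -0.021, 1.0], [0.0, 1.0, 0.021], [-1.0, 0.0, 0.001]]
contact_force: [-0.6, 0.0, 0.2]
grip_width: 0.004
```

{"api": "servo_tool", "payload": {"deltas": [0.2, 0, 0, 0, 0, 0, -1, 0.2, 0, 0, 0, 0, 0, -1, 0.1, 0, 0, 0, 0, 0, -1, 0, 0, 0, 0, 0, 0, -1]}}

```text
clock: 3.78
tool_pos: [0.6238, 0.0605, 0.0387]
ee_rot: [[-0.0, -0.021, 1.0], [0.0, 1.0, 0.021], [-1.0, 0.0, -0.0]]
contact_force: [0.0, -0.4, -0.3]
grip_width: 0.004
```

{"api": "servo_tool", "payload": {"deltas": [0.1, 0, 0, 0, 0, 0, -1, 0.1, 0, 0, 0, 0, 0, -1, 0, 0, 0, 0, 0, 0, -1]}}

```text
clock: 4.15
tool_pos: [0.6238, 0.0605, 0.0366]
ee_rot: [[-0.0, -0.021, 1.0], [0.0, 1.0, 0.021], [-1.0, 0.0, -0.0]]
contact_force: [0.1, -0.3, 0.0]
grip_width: -0.001
```

The tool is already below stuck-cover height with almost no force, so this is probably the rocking cover. I'll press a little further and look.

{"api": "servo_tool", "payload": {"deltas": [0.1, 0, 0, 0, 0, 0, -1, 0.1, 0, 0, 0, 0, 0, -1, 0, 0, 0, 0, 0, 0, -1]}}

```text
clock: 4.53
tool_pos: [0.6238, 0.0605, 0.0346]
ee_rot: [[-0.0, -0.021, 1.0], [0.0, 1.0, 0.021], [-1.0, 0.0, -0.0]]
contact_force: [-0.1, 0.1, 0.2]
grip_width: 0.004
```

```bash
python3 - <<'E'
from h import *
s=r.read_state(); print(np.round(s["contact_force"],2),np.round(s["tool_pos"],4))
for n in ["wrist","scene"]:
    im=r.snapshot(n)[:,:,::-1]
    if n=="scene": im=cv2.resize(im[150:250,210:350],None,fx=5,fy=5,interpolation=2)
    cv2.imwrite(f"pics/{n}2.png",im)
E
```

```text
[-0.12  0.08  0.19] [0.6238 0.0605 0.0346]
```

View pics/wrist2.png

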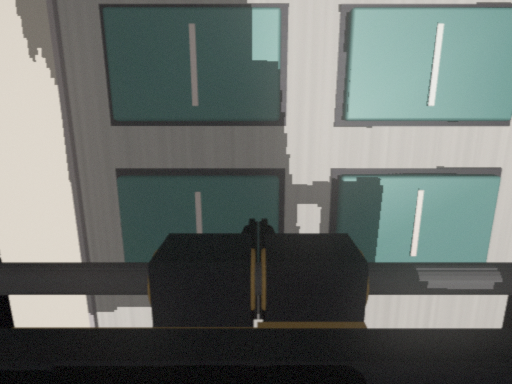

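View pics/scene2.png

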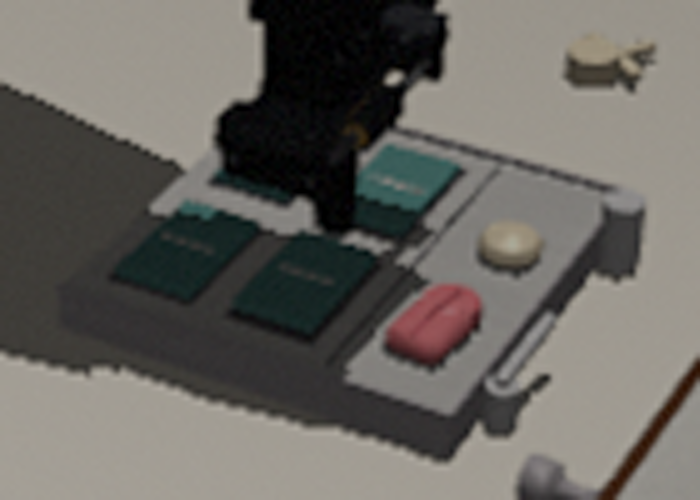

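{"api": "servo_tool", "payload": {"deltas": [0.1, 0, 0, 0, 0, 0, -1, 0.1, 0, 0, 0, 0, 0, -1, 0, 0, 0, 0, 0, 0, -1]}}

```text
clock: 5.0
tool_pos: [0.6238, 0.0605, 0.0326]
ee_rot: [[-0.0, -0.021, 1.0], [0.0, 1.0, 0.021], [-1.0, 0.0, -0.0]]
contact_force: [-0.3, 0.3, 0.2]
grip_width: 0.005
```

{"api": "servo_tool", "payload": {"deltas": [0.1, 0, 0, 0, 0, 0, -1, 0.1, 0, 0, 0, 0, 0, -1, 0, 0, 0, 0, 0, 0, -1]}}

```text
clock: 5.38
tool_pos: [0.6238, 0.0605, 0.0306]
ee_rot: [[-0.0, -0.021, 1.0], [0.0, 1.0, 0.021], [-1.0, 0.0, -0.0]]
contact_force: [0.9, -0.2, 0.4]
grip_width: 0.006
```

```bash
python3 - <<'E'
from h import *
s=r.read_state(); print(np.round(s["contact_force"],2),np.round(s["tool_pos"],4))
im=r.snapshot("scene")[:,:,::-1]
u,v=proj("scene",s["tool_pos"]); print(u,v)
for P in [(.6229,.0721,.038),(.65,.0721,.038),(.595,.0721,.038)]: print(proj("scene",P))
im=cv2.resize(im[160:240,220:320],None,fx=7,fy=7,interpolation=2); im=np.clip(im.astype(float)*2,0,255).astype(np.uint8)
cv2.circle(im,(int((u-220)*7),int((v-160)*7)),4,(0,0,255),1)
cv2.imwrite("pics/scene3.png",im)
E
```

```text
[ 0.89 -0.22  0.41] [0.6238 0.0605 0.0306]
276.6367815039089 202.25825395028542
(np.float64(278.17212393267715), np.float64(198.48996188013191))
(np.float64(285.6516848849225), np.float64(200.88470483621145))
(np.float64(270.5932419206883), np.float64(196.06341914198896))
```

View pics/scene3.png

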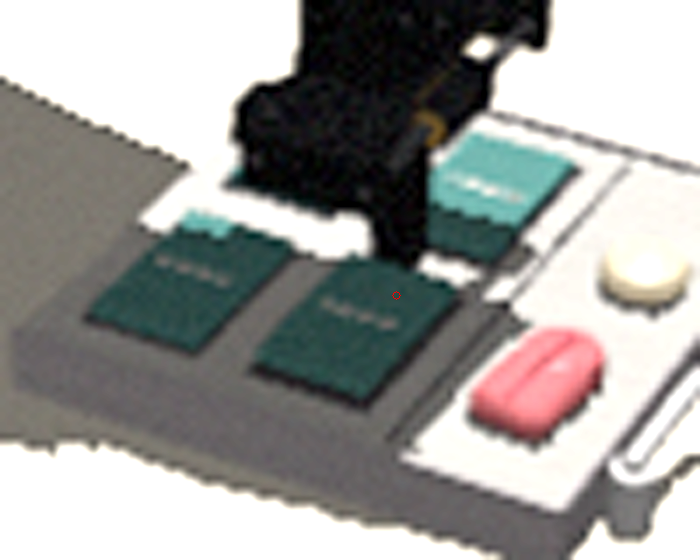

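{"api": "servo_tool", "payload": {"deltas": [0.1, 0, 0, 0, 0, 0, -1, 0.1, 0, 0, 0, 0, 0, -1, 0, 0, 0, 0, 0, 0, -1]}}

```text
clock: 5.8
tool_pos: [0.6238, 0.0605, 0.0286]
ee_rot: [[-0.0, -0.021, 1.0], [0.0, 1.0, 0.021], [-1.0, 0.0, -0.0]]
contact_force: [0.4, 0.3, 0.2]
grip_width: 0.006
```

{"api": "servo_tool", "payload": {"deltas": [0.1, 0, 0, 0, 0, 0, -1, 0.1, 0, 0, 0, 0, 0, -1, 0, 0, 0, 0, 0, 0, -1]}}

```text
clock: 6.18
tool_pos: [0.6237, 0.0605, 0.0266]
ee_rot: [[-0.0, -0.021, 1.0], [0.0, 1.0, 0.021], [-1.0, 0.0, -0.0]]
contact_force: [0.1, 0.1, 0.2]
grip_width: 0.004
```

```bash
python3 - <<'E'
from h import *
s=r.read_state(); im=r.snapshot("wrist")[:,:,::-1]; cv2.imwrite("pics/wrist4.png",im)
p=r.camera_params("wrist");K=p["intrinsics"];T=p["tool_from_camera"]
def cents(im):
    im=im.copy(); b,g,rr=[im[:,:,i].astype(int) for i in range(3)]
    m=((g-rr>12)&(b-rr>8)).astype(np.uint8); m=cv2.morphologyEx(m,cv2.MORPH_CLOSE,np.ones((9,9)))
    N,l,st,c=cv2.connectedComponentsWithStats(m)
    return [(c[i].round(1),st[i].tolist()) for i in range(1,N) if st[i,4]>500]
for x in cents(im): print(x)
def wr(uv,pos,R):
    R=np.array(R);o=R@T[:3,3]+pos; d=R@T[:3,:3]@np.array([(uv[0]-K[0,2])/K[0,0],-(uv[1]-K[1,2])/K[1,1],-1]); return o,d/np.linalg.norm(d)
def cr(n,uv):
    q=r.camera_params(n);k=q["intrinsics"];d=q["orientation"]@np.array([(uv[0]-k[0,2])/k[0,0],-(uv[1]-k[1,2])/k[1,1],-1]);return q["xyz"],d/np.linalg.norm(d)
def tri(rs):
    A=0;b=0
    for o,d in rs: M=np.eye(3)-np.outer(d,d);A=A+M;b=b+M@o
    return np.linalg.solve(A,b)
P1=[.6257,.0603,.2523];R1=[[-0.0009,-0.0255,0.9997],[0.0001,0.9997,0.0255],[-1,.0001,-.0009]]
W={1:(339.3,85.9),2:(229.6,85.2),3:(334.7,161.1),4:(229.9,160.4)}
Tp={1:(192.1,218.8),2:(234.4,217.5),3:(191.4,189.7),4:(233.5,188.5)}
S={1:(265.8,180.5),2:(247,198.9),3:(288.4,187.1),4:(270.5,205.3)}
for k in W:
    print(k,"top-scene",tri([cr("top",Tp[k]),cr("scene",S[k])]).round(4),"top-wrist",tri([cr("top",Tp[k]),wr(W[k],P1,R1)]).round(4),"scene-wrist",tri([cr("scene",S[k]),wr(W[k],P1,R1)]).round(4))
for uv,st in cents(im):
    for k in W:
        X=tri([wr(uv,s["tool_pos"],s["ee_rot"]),wr(W[k],P1,R1)])
        if abs(X[2])<.1: print(k,X.round(4))
E
```

```text
(array([190.7,  59.1]), [96, 0, 187, 121, 21758])
(array([431.2,  61. ]), [348, 0, 164, 122, 19586])
(array([426., 218.]), [340, 177, 172, 86, 13303])
(array([186.9, 209.6]), [111, 178, 169, 84, 9883])
1 top-scene [0.5333 0.1511 0.0346] top-wrist [0.5342 0.1519 0.0328] scene-wrist [0.533  0.1506 0.0347]
2 top-scene [0.536  0.0256 0.0348] top-wrist [0.5369 0.0268 0.0396] scene-wrist [0.5352 0.026  0.0341]
3 top-scene [0.6196 0.153  0.0347] top-wrist [0.6222 0.1557 0.0211] scene-wrist [0.619 0.152 0.035]
4 top-scene [0.6221 0.0275 0.0388] top-wrist [0.6233 0.028  0.033 ] scene-wrist [0.6209 0.0273 0.0384]
2 [0.5367 0.0281 0.0499]
1 [0.5315 0.1553 0.0148]
3 [0.6181 0.1545 0.0323]
4 [0.6209 0.0224 0.0206]
```

View pics/wrist4.png

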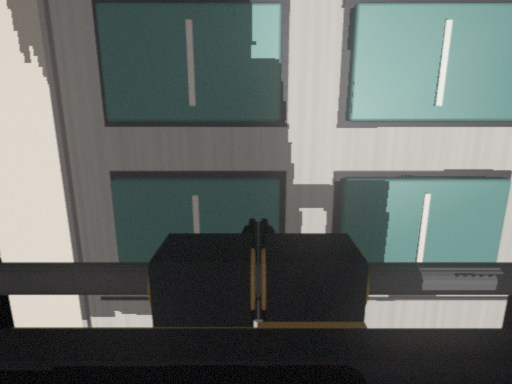

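```bash
python3 - <<'E'
from h import *
s=r.read_state(); im=r.snapshot("scene")[:,:,::-1]
u,v=proj("scene",s["tool_pos"]); print(u,v)
a=cv2.resize(im[180:220,250:310],None,fx=10,fy=10,interpolation=0); a=np.clip(a.astype(float)*3,0,255).astype(np.uint8)
cv2.circle(a,(int((u-250+.5)*10),int((v-180+.5)*10)),4,(0,0,255),1)
cv2.imwrite("pics/scene4.png",a)
w=cv2.imread("pics/wrist4.png")[170:270,200:330]; w=cv2.resize(w,None,fx=6,fy=6,interpolation=0); cv2.imwrite("pics/wrist4z.png",np.clip(w.astype(float)*3,0,255).astype(np.uint8))
E
```

```text
276.6330336286204 203.26961760087116
```

View pics/scene4.png

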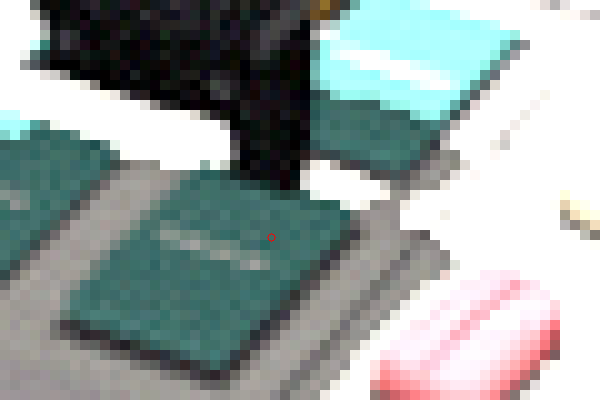

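View pics/wrist4z.png

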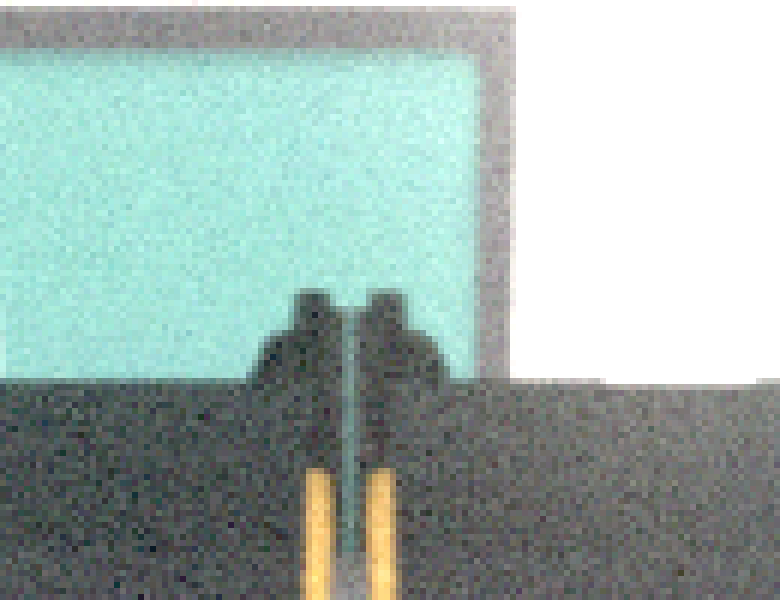

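The scene picture puts the visible fingertip at (277,199), about 4 px (around 15 mm) above where the TCP projects. So the tips are probably still above the cover, which fits with there being no force. I'll keep feeling downward.

{"api": "servo_tool", "payload": {"deltas": [0.1, 0, 0, 0, 0, 0, -1, 0.1, 0, 0, 0, 0, 0, -1, 0, 0, 0, 0, 0, 0, -1]}}

```text
clock: 6.65
tool_pos: [0.6237, 0.0605, 0.0246]
ee_rot: [[-0.0, -0.021, 1.0], [0.0, 1.0, 0.021], [-1.0, 0.0, -0.0]]
contact_force: [-0.5, -0.2, 0.3]
grip_width: 0.008
```

{"api": "servo_tool", "payload": {"deltas": [0.1, 0, 0, 0, 0, 0, -1, 0.1, 0, 0, 0, 0, 0, -1, 0, 0, 0, 0, 0, 0, -1]}}

```text
clock: 7.02
tool_pos: [0.6238, 0.0605, 0.0226]
ee_rot: [[-0.0, -0.021, 1.0], [0.0, 1.0, 0.021], [-1.0, 0.0, -0.0]]
contact_force: [0.2, 0.1, -0.8]
grip_width: 0.005
```

```bash
python3 - <<'E'
from h import *
s=r.read_state(); print(np.round(s["contact_force"],2),np.round(s["moment"],3),np.round(s["tool_pos"],4))
im=r.snapshot("scene")[:,:,::-1]
a=cv2.resize(im[180:220,250:310],None,fx=10,fy=10,interpolation=0); a=np.clip(a.astype(float)*3,0,255).astype(np.uint8)
cv2.imwrite("pics/scene5.png",a)
E
```

```text
[ 0.17  0.12 -0.83] [ 0.047 -0.001  0.039] [0.6238 0.0605 0.0226]
```

View pics/scene5.png

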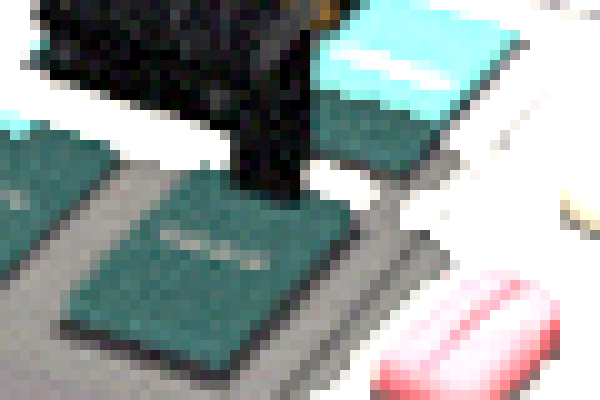

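{"api": "servo_tool", "payload": {"deltas": [0.1, 0, 0, 0, 0, 0, -1, 0.1, 0, 0, 0, 0, 0, -1, 0, 0, 0, 0, 0, 0, -1]}}

```text
clock: 7.45
tool_pos: [0.6238, 0.0605, 0.0206]
ee_rot: [[-0.0, -0.021, 1.0], [0.0, 1.0, 0.021], [-1.0, 0.0, -0.0]]
contact_force: [0.3, -0.1, 0.3]
grip_width: 0.005
```

{"api": "servo_tool", "payload": {"deltas": [0.1, 0, 0, 0, 0, 0, -1, 0.1, 0, 0, 0, 0, 0, -1, 0, 0, 0, 0, 0, 0, -1]}}

```text
clock: 7.82
tool_pos: [0.6238, 0.0605, 0.0187]
ee_rot: [[0.0, -0.021, 1.0], [0.0, 1.0, 0.021], [-1.0, 0.0, 0.0]]
contact_force: [-0.2, -0.2, -0.4]
grip_width: 0.002
```

{"api": "servo_tool", "payload": {"deltas": [0.1, 0, 0, 0, 0, 0, -1, 0, 0, 0, 0, 0, 0, -1, 0.1, 0, 0, 0, 0, 0, -1, 0, 0, 0, 0, 0, 0, -1]}}

```text
clock: 8.32
tool_pos: [0.6239, 0.0604, 0.0173]
ee_rot: [[0.001, -0.021, 1.0], [-0.0, 1.0, 0.021], [-1.0, -0.0, 0.001]]
contact_force: [-1.6, -0.2, 6.6]
grip_width: 0.002
```

```bash
python3 - <<'E'
from h import *
s=r.read_state(); print(np.round(s["contact_force"],2),np.round(s["moment"],3),np.round(s["tool_pos"],4))
im=r.snapshot("scene")[:,:,::-1]
a=cv2.resize(im[180:220,250:310],None,fx=10,fy=10,interpolation=0); a=np.clip(a.astype(float)*3,0,255).astype(np.uint8)
cv2.imwrite("pics/scene6.png",a)
w=r.snapshot("wrist")[:,:,::-1];cv2.imwrite("pics/wrist6.png",np.clip(w.astype(float)*2,0,255).astype(np.uint8))
E
```

```text
[-1.62 -0.18  6.65] [0.051 0.347 0.024] [0.6239 0.0604 0.0173]
```

View pics/scene6.png

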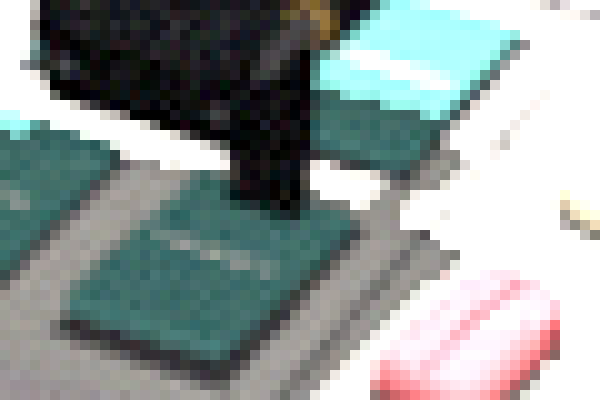

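View pics/wrist6.png

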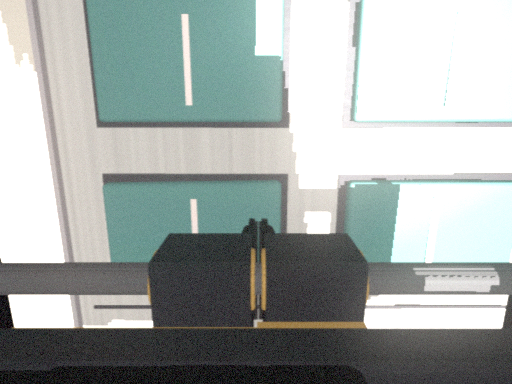

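```bash
python3 - <<'E'
import cv2,numpy as np
ims=[cv2.imread(f"pics/scene{k}.png")[5::10,5::10].astype(int) for k in (4,5,6)]
for c in (8,10,13,16,19,22):
    for im in ims: print(c,im[28:40,c,1].tolist())
E
```

```text
8 [114, 114, 114, 117, 69, 36, 99, 159, 153, 153, 150, 147]
8 [126, 105, 120, 105, 78, 51, 108, 171, 156, 156, 156, 150]
8 [111, 111, 123, 102, 57, 48, 105, 165, 159, 159, 150, 147]
10 [111, 108, 120, 123, 99, 48, 72, 126, 165, 159, 162, 156]
10 [108, 111, 114, 117, 102, 54, 57, 132, 159, 159, 153, 150]
10 [102, 105, 117, 120, 102, 51, 75, 126, 162, 156, 159, 159]
13 [114, 105, 108, 111, 123, 93, 57, 66, 120, 159, 162, 162]
13 [114, 111, 108, 114, 132, 108, 42, 66, 126, 168, 156, 150]
13 [105, 111, 99, 120, 120, 96, 45, 66, 123, 159, 162, 159]
16 [111, 108, 117, 111, 114, 120, 108, 48, 63, 123, 159, 159]
16 [114, 99, 108, 111, 117, 120, 105, 54, 78, 126, 162, 153]
16 [108, 111, 105, 111, 120, 123, 102, 51, 69, 123, 162, 156]
19 [102, 114, 108, 111, 102, 114, 126, 114, 57, 63, 132, 159]
19 [108, 105, 111, 111, 105, 114, 120, 114, 63, 57, 123, 162]
19 [111, 105, 111, 102, 105, 117, 120, 84, 48, 66, 132, 165]
22 [105, 111, 114, 114, 111, 120, 117, 108, 75, 60, 99, 147]
22 [108, 111, 105, 105, 111, 111, 111, 108, 78, 45, 99, 141]
22 [111, 102, 111, 105, 108, 108, 114, 87, 57, 54, 102, 135]
```

```bash
python3 - <<'E'
import cv2,numpy as np
ims=[cv2.imread(f"pics/scene{k}.png")[5::10,5::10].astype(int) for k in (4,5,6)]
for c in (19,20,21,22,32,33,34):
    for im in ims: print(c,im[13:26,c,1].tolist(), im[13:26,c,2].tolist())
E
```

```text
19 [255, 255, 255, 255, 108, 99, 108, 108, 117, 105, 138, 162, 120] [255, 255, 255, 255, 69, 51, 72, 60, 72, 57, 120, 162, 81]
19 [255, 255, 255, 255, 96, 102, 111, 105, 114, 108, 129, 162, 117] [255, 255, 255, 255, 57, 57, 66, 60, 75, 60, 108, 162, 84]
19 [42, 255, 255, 255, 117, 111, 105, 102, 114, 108, 114, 141, 120] [45, 255, 255, 255, 96, 75, 57, 63, 66, 63, 84, 123, 81]
20 [255, 255, 255, 171, 90, 111, 114, 117, 102, 108, 126, 141, 129] [255, 255, 255, 141, 39, 69, 63, 72, 63, 54, 93, 126, 96]
20 [255, 255, 255, 168, 93, 105, 102, 105, 105, 111, 126, 147, 129] [255, 255, 255, 138, 45, 63, 60, 63, 69, 66, 96, 123, 90]
20 [9, 219, 255, 255, 102, 96, 108, 105, 114, 111, 111, 126, 138] [9, 222, 255, 255, 66, 48, 66, 69, 72, 72, 63, 102, 132]
21 [255, 255, 255, 255, 96, 111, 111, 111, 105, 114, 108, 135, 147] [255, 255, 255, 249, 42, 63, 63, 66, 66, 72, 66, 111, 135]
21 [255, 255, 255, 255, 102, 114, 114, 114, 108, 105, 105, 129, 153] [255, 255, 255, 252, 54, 60, 72, 66, 66, 48, 69, 105, 138]
21 [0, 141, 255, 255, 120, 102, 111, 105, 111, 111, 111, 129, 165] [3, 144, 255, 255, 99, 5
[... 803 characters left out ...]
, 255, 96, 108, 114, 108, 72, 51] [69, 75, 54, 177, 255, 255, 255, 45, 60, 60, 60, 45, 57]
33 [111, 105, 87, 168, 255, 255, 255, 99, 105, 117, 102, 57, 54] [60, 66, 57, 174, 255, 255, 255, 54, 60, 66, 60, 48, 60]
33 [117, 111, 78, 168, 255, 255, 255, 120, 114, 117, 105, 87, 75] [66, 60, 60, 180, 255, 255, 255, 117, 72, 66, 60, 60, 72]
34 [117, 120, 90, 75, 255, 255, 255, 237, 90, 93, 72, 63, 114] [75, 63, 60, 78, 255, 255, 255, 228, 36, 63, 54, 63, 114]
34 [111, 120, 96, 75, 255, 255, 255, 108, 93, 90, 81, 60, 102] [66, 69, 63, 84, 255, 255, 255, 87, 39, 51, 63, 60, 111]
34 [114, 123, 93, 78, 255, 255, 255, 129, 114, 111, 78, 66, 108] [72, 75, 60, 81, 255, 255, 255, 129, 87, 60, 48, 54, 111]
```

Contact came at tool z ≈ 0.017 with 6.6 N, so the tips end about 20 mm behind the reported TCP. The cover's top edge and stripe shifted about 0.5 px, so place 4 moved. I'll lift off, look, and press the other end to confirm.

{"api": "servo_tool", "payload": {"deltas": [-2, 0, 0, 0, 0, 0, -1, -1, 0, 0, 0, 0, 0, -1, 0, -3.2, 0, 0, 0, 0, -1, 0, -3.2, 0, 0, 0, 0, -1, 0, 0, 0, 0, 0, 0, -1]}}

```text
clock: 9.05
tool_pos: [0.6252, -0.0052, 0.0466]
ee_rot: [[0.0, -0.019, 1.0], [-0.0, 1.0, 0.019], [-1.0, -0.0, 0.0]]
contact_force: [-0.5, -0.0, -0.2]
grip_width: 0.005
```

```bash
python3 - <<'E'
from h import *
s=r.read_state(); print(np.round(s["contact_force"],2),np.round(s["tool_pos"],4))
im=r.snapshot("scene")[:,:,::-1]; cv2.imwrite("pics/s7raw.png",im)
a=cv2.resize(im[180:220,230:310],None,fx=10,fy=10,interpolation=0); a=np.clip(a.astype(float)*3,0,255).astype(np.uint8)
cv2.imwrite("pics/scene7.png",a)
w=r.snapshot("wrist")[:,:,::-1];cv2.imwrite("pics/wrist7.png",np.clip(w.astype(float)*2,0,255).astype(np.uint8))
E
```

```text
[-0.52 -0.03 -0.23] [ 0.6252 -0.0052  0.0466]
```

View pics/scene7.png

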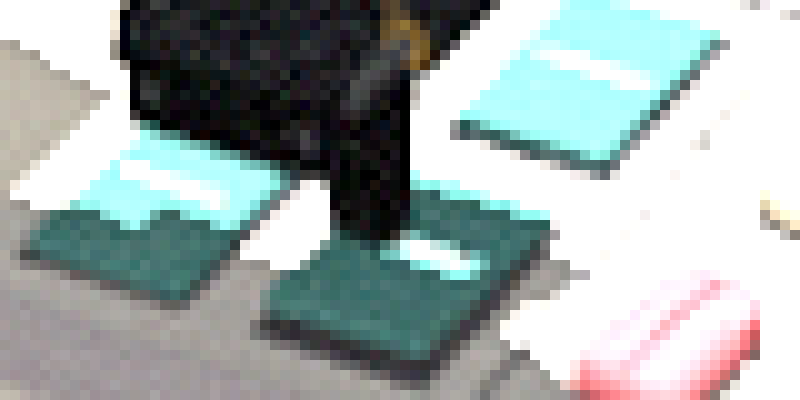

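View pics/wrist7.png

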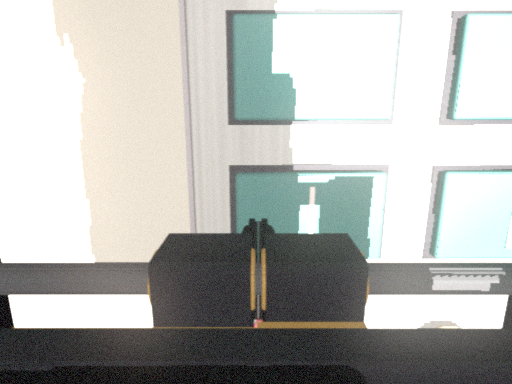

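The -y side of cover 4 now shows a face 2–3 px thick, against about 1 px on the other covers, so it is staying tipped. Next I'll press its -y end.

{"api": "servo_tool", "payload": {"deltas": [1.8, 0, 0, 0, 0, 0, -1, 0.2, 0, 0, 0, 0, 0, -1, 0.2, 0, 0, 0, 0, 0, -1, 0.1, 0, 0, 0, 0, 0, -1, 0, 0, 0, 0, 0, 0, -1]}}

```text
clock: 9.78
tool_pos: [0.6253, -0.0034, 0.0238]
ee_rot: [[0.0, -0.021, 1.0], [0.0, 1.0, 0.021], [-1.0, 0.0, 0.0]]
contact_force: [0.5, 0.7, -0.1]
grip_width: 0.007
```

{"api": "servo_tool", "payload": {"deltas": [0.1, 0, 0, 0, 0, 0, -1, 0.1, 0, 0, 0, 0, 0, -1, 0.1, 0, 0, 0, 0, 0, -1, 0, 0, 0, 0, 0, 0, -1]}}

```text
clock: 10.28
tool_pos: [0.6252, -0.0035, 0.0207]
ee_rot: [[0.0, -0.021, 1.0], [0.0, 1.0, 0.021], [-1.0, 0.0, 0.0]]
contact_force: [-0.4, -0.1, 0.2]
grip_width: 0.004
```

{"api": "servo_tool", "payload": {"deltas": [0.1, 0, 0, 0, 0, 0, -1, 0, 0, 0, 0, 0, 0, -1, 0.1, 0, 0, 0, 0, 0, -1, 0, 0, 0, 0, 0, 0, -1]}}

```text
clock: 10.78
tool_pos: [0.6252, -0.0034, 0.0187]
ee_rot: [[-0.0, -0.021, 1.0], [0.0, 1.0, 0.021], [-1.0, 0.0, 0.0]]
contact_force: [0.4, -0.1, 0.1]
grip_width: 0.005
```

```bash
cat > v.py <<'E'
from h import *
import sys
k=sys.argv[1]
s=r.read_state(); print(np.round(s["contact_force"],2),np.round(s["moment"],3),np.round(s["tool_pos"],4))
im=r.snapshot("scene")[:,:,::-1]; cv2.imwrite(f"pics/s{k}raw.png",im)
a=cv2.resize(im[180:220,230:310],None,fx=10,fy=10,interpolation=0); a=np.clip(a.astype(float)*3,0,255).astype(np.uint8)
cv2.imwrite(f"pics/scene{k}.png",a)
E
python3 v.py 8
```

```text
[ 0.36 -0.05  0.08] [ 0.011 -0.017  0.048] [ 0.6252 -0.0034  0.0187]
```

View pics/scene8.png

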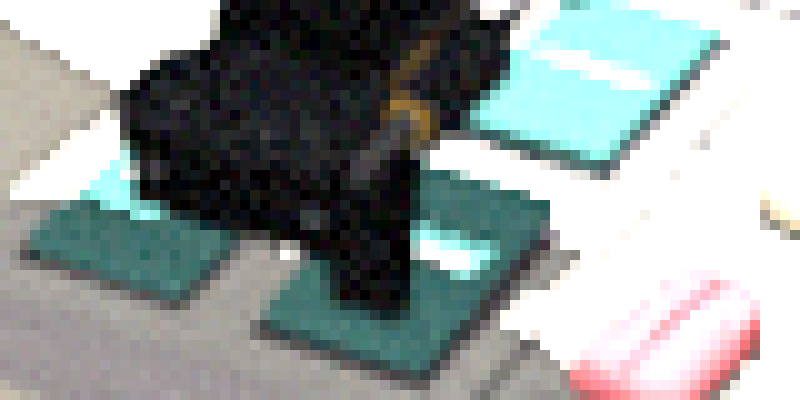

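The -y side face has gone thin again with almost no force, so the cover tipped the other way and the rocking is confirmed. I'll press on to full tip, then go to the middle.

{"api": "servo_tool", "payload": {"deltas": [0.1, 0, 0, 0, 0, 0, -1, 0.1, 0, 0, 0, 0, 0, -1, 0, 0, 0, 0, 0, 0, -1]}}

```text
clock: 11.2
tool_pos: [0.6253, -0.0033, 0.0173]
ee_rot: [[0.0, -0.021, 1.0], [0.0, 1.0, 0.021], [-1.0, 0.0, 0.0]]
contact_force: [-1.5, 1.4, 7.4]
grip_width: 0.005
```

```bash
python3 v.py 9
```

```text
[-1.47  1.43  7.4 ] [0.203 0.342 0.014] [ 0.6253 -0.0033  0.0173]
```

View pics/scene9.png

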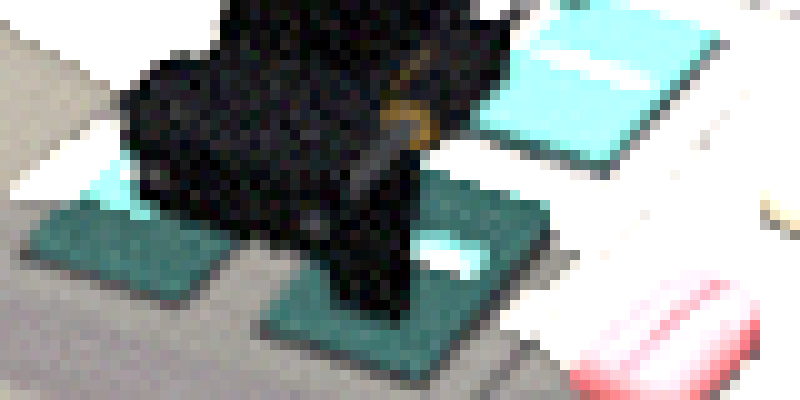

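{"api": "servo_tool", "payload": {"deltas": [-1.8, 0, 0, 0, 0, 0, -1, 0, 3.1, -0.2, 0, 0, 0, -1, 0, 0, 0, 0, 0, 0, -1, 0, 0, 0, 0, 0, 0, -1]}}

```text
clock: 11.75
tool_pos: [0.6227, 0.0273, 0.0352]
ee_rot: [[0.001, -0.022, 1.0], [-0.0, 1.0, 0.022], [-1.0, -0.0, 0.001]]
contact_force: [-0.4, 0.2, -0.0]
grip_width: 0.006
```

```bash
python3 v.py 10; python3 - <<'E'
from h import *
w=r.snapshot("wrist")[:,:,::-1];cv2.imwrite("pics/wrist10.png",np.clip(w.astype(float)*2,0,255).astype(np.uint8))
E
```

```text
[-0.4   0.22 -0.01] [ 0.071 -0.023 -0.003] [0.6227 0.0273 0.0352]
```

View pics/wrist10.png

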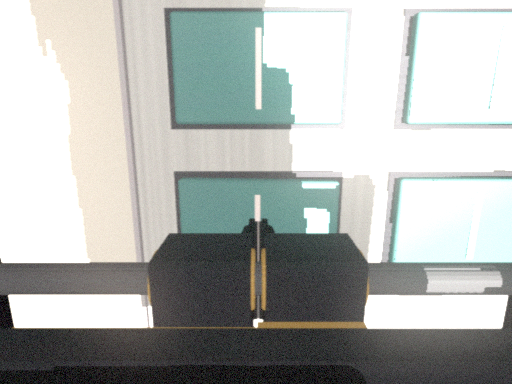

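View pics/scene10.png

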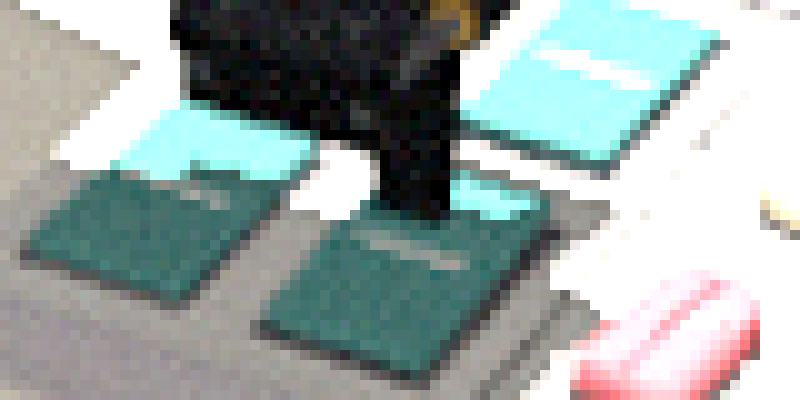

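The wrist view shows the cover's white stripe at column 258, in line with the fingers, so the tips are centred along y. The scene view shows the cover tipped down at -y. Now I'll press the middle.

{"api": "servo_tool", "payload": {"deltas": [1.0, 0, 0, 0, 0, 0, -1, 0.3, 0, 0, 0, 0, 0, -1, 0.2, 0, 0, 0, 0, 0, -1, 0.1, 0, 0, 0, 0, 0, -1, 0, 0, 0, 0, 0, 0, -1]}}

```text
clock: 12.48
tool_pos: [0.6223, 0.0275, 0.0188]
ee_rot: [[-0.0, -0.021, 1.0], [0.0, 1.0, 0.021], [-1.0, 0.0, -0.0]]
contact_force: [-2.9, -1.0, 3.3]
grip_width: 0.002
```

{"api": "servo_tool", "payload": {"deltas": [0.1, 0, 0, 0, 0, 0, -1, 0.1, 0, 0, 0, 0, 0, -1, 0, 0, 0, 0, 0, 0, -1]}}

```text
clock: 12.85
tool_pos: [0.6225, 0.0276, 0.017]
ee_rot: [[0.0, -0.021, 1.0], [0.0, 1.0, 0.021], [-1.0, 0.0, 0.0]]
contact_force: [-3.6, 0.5, 6.1]
grip_width: 0.003
```

{"api": "servo_tool", "payload": {"deltas": [0.1, 0, 0, 0, 0, 0, -1, 0, 0, 0, 0, 0, 0, -1, 0, 0, 0, 0, 0, 0, -1]}}

```text
clock: 13.22
tool_pos: [0.6225, 0.0277, 0.0164]
ee_rot: [[0.0, -0.021, 1.0], [0.0, 1.0, 0.021], [-1.0, 0.0, 0.0]]
contact_force: [-5.5, 1.0, 9.7]
grip_width: 0.007
```

{"api": "servo_tool", "payload": {"deltas": [0.1, 0, 0, 0, 0, 0, -1, 0, 0, 0, 0, 0, 0, -1, 0, 0, 0, 0, 0, 0, -1]}}

```text
clock: 13.6
tool_pos: [0.6226, 0.0277, 0.0164]
ee_rot: [[0.001, -0.021, 1.0], [0.0, 1.0, 0.021], [-1.0, 0.0, 0.001]]
contact_force: [-7.5, 0.7, 20.4]
grip_width: 0.007
```

```bash
python3 v.py 11
```

```text
[-7.49  0.75 20.43] [0.2   1.622 0.015] [0.6226 0.0277 0.0164]
```

View pics/scene11.png

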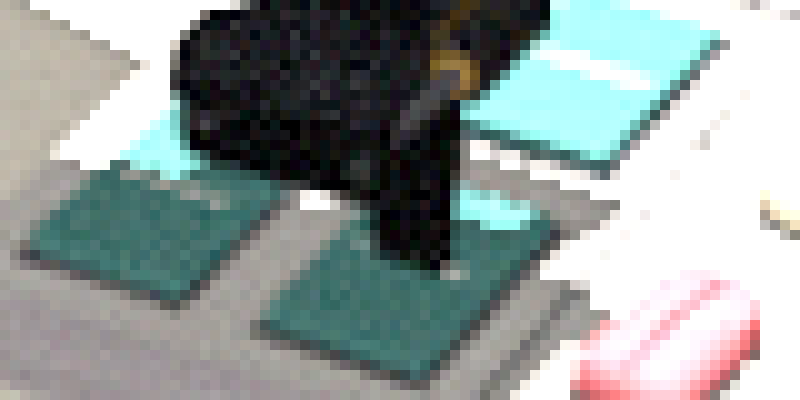

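The force rose from 10 to 20 N with no further travel (z 0.0164), so it is at a hard stop. I'll check level by comparing the projected corners.

```bash
python3 - <<'E'
from h import *
def c(cx,cy,dx,dy,z):
    a=np.radians(1.3);return proj("scene",(cx+np.cos(a)*dx-np.sin(a)*dy,cy+np.sin(a)*dx+np.cos(a)*dy,z))
f=lambda p:(round((p[0]-230)*10+5),round((p[1]-180)*10+5))
for nm,cx,cy in ((2,.536,.0265),(3,.6205,.1525),(4,.6225,.028)):
    for h in (.038,):
        print(nm,[f(c(cx,cy,dx,dy,h)) for dx,dy in ((.028,.045),(.028,-.045),(-.028,-.045))])
for t in (-.09,.09): print(t,[f(c(.6225,.028,.028,dy,.038+.004+t*dy)) for dy in (.045,-.045)])
# green bounding corners via teal mask
im=cv2.imread("pics/s11raw.png").astype(int); m=((im[:,:,1]-im[:,:,2]>9)&(im[:,:,0]-im[:,:,2]>5)).astype(np.uint8)
N,l,st,cc=cv2.connectedComponentsWithStats(m,connectivity=4)
for i in range(1,N):
    if st[i,4]>60:
        y,x=np.where(l==i); 
        if 230<x.mean()<310: print(st[i],"right",f((x.max(),y[x==x.max()].mean())),"bottom",f((x[y==y.max()].mean(),y.max())),"left",f((x.min(),y[x==x.min()].mean())))
E
```

```text
2 [(325, 138), (185, 280), (33, 231)]
3 [(731, 25), (613, 158), (459, 112)]
4 [(562, 211), (429, 360), (269, 309)]
-0.09 [(562, 211), (429, 339)]
0.09 [(563, 190), (429, 360)]
[276 179  26  18 268] right (715, 40) bottom (595, 165) left (465, 115)
[233 190  25  20 234] right (275, 190) bottom (170, 295) left (35, 240)
[257 199  28  19 255] right (545, 230) bottom (415, 375) left (275, 315)
```

```bash
python3 - <<'E'
from h import *
im=r.snapshot("top")[:,:,::-1]; o=cv2.imread("pics/top0.png")
d=cv2.absdiff(im,o).max(2)
for n,(u,v) in dict(tongue=(234,158),knee=(201,158),pelvis=(95,245),vert=(105,180),jar=(385,176),larynx=(397,249)).items(): print(n,(d[v-14:v+14,u-18:u+18]>40).sum())
cv2.imwrite("pics/top12.png",im)
s=r.read_state(); print(np.round(s["contact_force"],1),np.round(s["tool_pos"],4),s["clock"])
r.hand_in()
E
```

```text
tongue 414
knee 191
pelvis 0
vert 0
jar 0
larynx 0
[-8.8  0.8 20.1] [0.6226 0.0277 0.0164] 13.7
the job is handed in; nothing more can be done
```

The rocking cover was the one at place 4 (far from the robot, -y side). I handed the job in at 13.7 s, holding it down in the middle with about 20 N.

- **Finding it:** I pressed place 4 first, because the opening pictures showed it about 4 mm higher than the others. I pressed its +y end, then its -y end. It tipped at both ends with almost no force until it reached a firm stop, and it stayed tipped when let go. I did not press the other three covers.
- **Flush and level:** In the middle, the force rose from 10 to 20 N with no further travel, which I read as seated. In the scene picture its corners matched a level cover as closely as those of the stuck ones. That picture is coarse: 1 px is about 4 mm in height, so it rules out a full tip but doesn't measure tilt to 0.025 rad.
- **Models and jar:** The last top view shows no change at the pelvis, vertebra, jar or larynx. The tongue and kneecap areas did change in that view. I put this down to the arm and its shadow over the ledge. The tongue looked undisturbed in the last scene picture; I didn't check either one's position by measurement, and the kneecap was outside that crop.
- **Disagreement:** The fingertips made contact about 20 mm further back than the reported TCP, so I worked by force and pictures rather than nominal heights. A sideways force of about 8 N (along -x) remained while holding.

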